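# Stand the fallen paint jar back on its coaster

### The job

One of the three lidded glass paint jars has fallen over and rolled up against the side of the chopping block. Stand it upright, lid up, wholly on the empty cork coaster: set its foot down on the cork before you let go, do not drop it. It is glass, so come on to it slowly and lightly and never bear down on it hard; leave the other two jars and the brush and dish on the block as they are.

Things in the scene. Friction and masses are not known exactly. Their poses are not given: they have to be found in the camera images.
- jar: The fallen jar: closed glass jar full of white paint, 72 mm long, 0.24 kg; glass 54 mm in diameter for 53 mm from the foot, neck 47 mm, brass lid 51 mm wide, 12 mm long. It lies along the block's near side, touching or nearly so, lid to the robot's left (+y), and rolls easily at a touch. Origin half way along its axis; own x axis runs from foot to lid (straight up when standing lid up).
- coaster: The empty round cork coaster, 96 mm in diameter, 5 mm thick, fixed to the counter. Origin at the centre of its underside, z up. The three coasters stand in a row at about 150 mm from each other; any of the three can be the empty one.
- jar_b: A like jar (54 mm diameter, 72 mm tall) standing on another coaster, 5 mm above the counter. Origin at the centre of its foot, z up. Leave alone.
- jar_c: The other like jar standing on the third coaster. Origin at the centre of its foot, z up. Leave alone.
- block: Heavy wooden chopping block that does not move, 200 mm (its own x) by 320 mm (its own y), top 42 mm above the counter. Origin at the centre of its underside; its upright side at own x = -100 mm faces the robot, and the fallen jar lies along that side.
- brush: Paint brush lying on top of the block, 170 mm long. Leave alone.
- dish: White dish 80 mm wide, 28 mm high, on top of the block. Leave alone.
- table: The stone counter; its top is the plane z = 0.
There are look-alikes about, which are no part of the job. What is shaped like the coaster but green is not meant. Leave any purple look-alike of the jar alone.

How it is judged:
By the outcome, as a careful person would: the job done as asked, in the order asked, and still so for the second after the job is handed in, with the robot touching nothing.
It also fails if it takes over 58 s, if anything falls off the work surface, if the arm or the gripper's body presses on something with over 40 N, if the wrist force passes 120 N, or if a joint passes its speed limit or range.

### The arm

A 6-joint arm with a two-finger parallel gripper is mounted at the origin on the work surface. World frame = base frame: x ahead of the robot, y to its left, z up, the work surface at z = 0. Lengths are in m, angles in rad, forces in N, time in s.
With the tool pointing down it reaches from about 0.35 to 0.775 m from the base axis. Payload 5.5 kg.
Tool frame: the origin (TCP) lies at the very end of the fingers, on their centre line; the grasp point (between the pads) lies 19 mm behind it; z points along the fingers, y is the line along which they close (so a half turn about z gives the same grasp; the last joint's range is limited). The gripper opens to 85 mm and grips with 20 to 120 N. Pads are 22 mm wide; open, the fingers measure 114 mm over their backs; the gripper's body (76 mm by 85 mm) begins 54 mm behind the grasp point. The pads swing forward as they close: fully open they stand 13 mm farther back than shut.
Start: joints at [-1.274, 0.313, 0.046, 1.304, 0, 1.431], TCP at [0.243, -0.521, 0.231] pointing down, gripper open.
Joint ranges: [-2.76, 2.76], [-0.86, 1.69], [-1.03, 1.26], [-2.2, 2.34], [-1.47, 1.5], [-3.14, 3.14]. Speed limits (rad/s): [2.57, 2.57, 3.14, 3.14, 3.14, 3.14].

### API

Orientations are given as a unit quaternion [w, x, y, z].
In Python, from workcell import env, imaging, ticket gives the robot as it stands. The module is installed in compiled form; this text tells all that it offers.
- The arm moves only by the tool apply_moves, never from a script. Its argument "rows" is a list of rows, each an object with "xyz": the shift along the tool's x, y, z in mm, a list of three; "turn": the turn, a rotation vector about the tool's x, y, z in rad, a list of three; "grip": the opening, from 0 (shut) to 1 (fully open). A call has 1 to 12 rows; each row is the pose to reach, as a shift and turn from the pose commanded when the call began, along the tool's axes at that moment; what a row does not reach only later rows make up. A row lasts 1/12 s, in which the tool goes at most 41.7 mm and 7.16 degrees, less where a joint would pass 70% of its speed; a pose out of reach is approached as far as the arm can. A call with a gripper value outside its range is refused whole. The fingers move at their own pace and stop on an object; "force" is the grip in N (left out, the last holds). Time passes only in rows, so rows that repeat a pose let the fingers close. It gives the time, the measured TCP pose, the force, the opening and the grip force at its end, in the units of the state.
- env.get_state(): the state, without advancing time (a new reading comes with each control period).
- imaging.read_camera(name): name is "side" or "top" or "wrist"; returns a dict with "color" (384x512x3 uint8, blue, green, red), "z_map" (384x512 float32, m along the optical axis (not along the pixel's ray), 0 where there is no reading), "camera_matrix" (3x3 intrinsics, pixels), "k1" (the pictures are not rectified: a ray, as slopes to the right and down, at radius r is drawn at 1 + k1 r^2 times it, then the intrinsics apply), "view" (4x4, takes a point from world to camera coordinates). Camera axes: x right, y down, z forward; pixel columns grow to the right and rows downward; lengths in m; the calibration is good to about 2 mm. A picture is of the moment at which its call begins.
- ticket.hand_in(): hands the job in; it is judged then, once.
The state is a dict: "clock": time; "joint_pos": joint angles; "qvel": joint speeds; "tau": joint torques, N m; "tcp_pos": TCP position; "orientation": TCP orientation; "wrist_force": force on the tool from outside, world axes, zero at the start; "ft_torque": the same for the moment, N m; "finger_gap": finger opening in m; "grip_force": force on a finger pad.
Only numpy, scipy, OpenCV 4.12 (cv2) and the standard library are available. Lean on these libraries where they do the work, as an engineer would, in place of code of your own. Each camera call takes 0.05 s, during which the arm holds its last target. There are 200 camera calls.

## Working session

There is one attempt and no reset: what is moved stays moved. The work goes in short steps, Python scripts to look and compute and a tool call to move; the robot and the scene stay as the last step left them, time stands still between calls to the robot, and variables do not carry over. Pictures are saved under pics/ and viewed, at most 12 in all, crops included, and the job is handed in when it is done.

Besides the shell and the picture viewer there is one more tool, called after "Request:" by a JSON object that holds its "fn" and its "kwargs". apply_moves: Moves the arm, as the interface text tells. Its arguments: {"type":"object","properties":{"rows":{"type":"array"},"force":{"type":"number"}},"required":["rows"]}

```bash
mkdir -p pics; cat > h.py <<'E'
import numpy as np, cv2
from workcell import env, imaging, ticket
def cloud(im):
    K=np.array(im["camera_matrix"]);z=im["z_map"];H,W=z.shape
    u,v=np.meshgrid(np.arange(W),np.arange(H))
    p=cv2.undistortPoints(np.stack([u,v],-1).reshape(-1,1,2).astype(float),K,np.array([im["k1"],0,0,0.])).reshape(H,W,2)
    P=np.dstack([p[...,0]*z,p[...,1]*z,z,np.ones_like(z)])
    w=(P@np.linalg.inv(np.array(im["view"])).T)[...,:3]
    w[z<=0]=np.nan
    return w
E
python3 - <<'E'
from h import *
ims=[]
for n in("top","side"):
    im=imaging.read_camera(n);ims.append(im["color"]);np.save(n+".npy",cloud(im));cv2.imwrite(f"pics/{n}0.png",im["color"]); print(n,im["k1"],np.linalg.inv(im["view"])[:3,3])
cv2.imwrite("pics/a.png",cv2.resize(np.vstack(ims),(448,672))[:600] if 0 else cv2.resize(np.hstack(ims),(800,300)))
print(env.get_state())
E
```

```text
top -0.07271458335207977 [ 0.41141684 -0.0432546   0.96509461]
side -0.1104156725919406 [0.3691433  0.68529762 0.56443887]
{'clock': 0.1, 'joint_pos': array([-1.27363250e+00,  3.13920151e-01,  4.51217891e-02,  1.30359364e+00,
        1.38406897e-05,  1.43120208e+00]), 'qvel': array([-6.40415386e-04, -2.63156783e-03,  2.80202110e-03, -4.46335449e-04,
        2.62275730e-04, -8.45214675e-05]), 'tau': array([ 3.55831129e-03, -4.81728601e+01,  2.99242830e+01,  1.27096570e-02,
       -9.17574744e-05, -3.60850336e-06]), 'tcp_pos': array([ 0.24309611, -0.52060208,  0.23051291]), 'orientation': array([-7.95906841e-04,  9.76249600e-01,  2.16647370e-01, -5.58935398e-05]), 'wrist_force': array([ 0.11273344, -0.51899632,  0.36539498]), 'ft_torque': array([ 0.00441955,  0.0066323 , -0.01757672]), 'grip_force': 0.0, 'finger_gap': 0.0851327181988665}
```

View pics/top0.png

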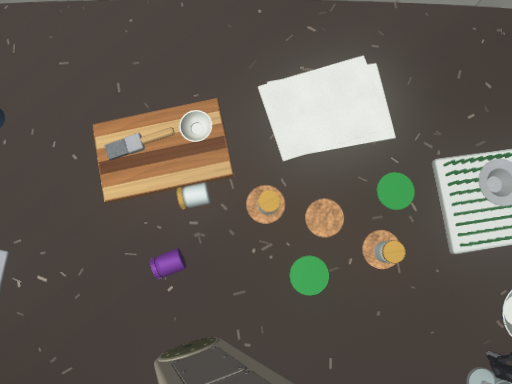

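View pics/side0.png

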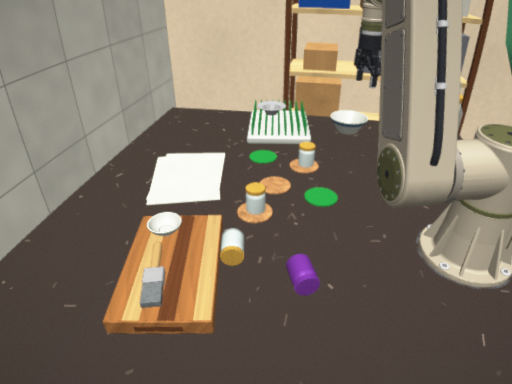

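Top view: the fallen white jar is at about (193,195), against the block's near edge with its brass lid on the left at (181,197). A purple jar look-alike is at (168,264). There are three cork coasters. (266,204) and (382,249) carry jars and (325,218) is empty, so it is the target. The green discs at (396,191) and (309,275) are decoys.

```bash
python3 - <<'E'
from h import *
c=cv2.imread("pics/top0.png");P=np.load("top.npy")
hsv=cv2.cvtColor(c,cv2.COLOR_BGR2HSV)
cr=c[150:290,140:430];cv2.imwrite("pics/crop.png",cv2.resize(cr,None,fx=2.7,fy=2.7,interpolation=cv2.INTER_CUBIC))
def at(u,v):return np.round(np.nanmedian(P[v-1:v+2,u-1:u+2].reshape(-1,3),0),4)
for n,u,v in[("jar",195,195),("lid",182,197),("coaster",325,218),("b",270,201),("c",393,252),("block",165,160),("table",230,260),("green",396,191)]:print(n,at(u,v))
def rim(u,v,r,lo,hi):
    Q=P[v-r:v+r,u-r:u+r].reshape(-1,3);h=hsv[v-r:v+r,u-r:u+r].reshape(-1,3)
    m=(Q[:,2]>lo)&(Q[:,2]<hi);return Q[m],h[m]
Q,h=rim(325,218,26,-.003,.012);m=(h[:,1]>110)&(h[:,2]>70)&(h[:,0]<25)
ce,r=cv2.minEnclosingCircle(Q[m][:,:2].astype(np.float32));print("coaster",ce,r,np.median(Q[m],0),m.sum())
for u,v in((270,201),(393,252)):
    Q,h=rim(u,v,16,.068,.09);print("jar",cv2.minEnclosingCircle(Q[:,:2].astype(np.float32)),Q[:,2].max())
# fallen jar: points below block near edge
S=P[180:212,172:212].reshape(-1,3);
m=(S[:,2]>.012)&(S[:,2]<.07);S=S[m];hh=hsv[180:212,172:212].reshape(-1,3)[m]
w=(hh[:,1]<70)&(hh[:,2]>120); J=S[w];print("white",w.sum(),J.min(0),J.max(0))
rc=cv2.minAreaRect(J[:,:2].astype(np.float32));print(rc)
b=P[95:205,90:235].reshape(-1,3);b=b[(b[:,2]>.037)&(b[:,2]<.046)];print("block",cv2.minAreaRect(b[:,:2].astype(np.float32)),len(b))
# lines: ridge of jar
top=J[J[:,2]>J[:,2].max()-.004];print("ridge",np.polyfit(top[:,1],top[:,0],1),top.mean(0))
E
```

```text
jar [0.5427 0.0948 0.0528]
lid [0.5376 0.1256 0.0515]
coaster [ 0.4959 -0.2206  0.0051]
b [ 0.5273 -0.0813  0.0772]
c [ 0.4136 -0.3624  0.0768]
block [0.6295 0.1723 0.0413]
table [ 0.3906  0.0122 -0.    ]
green [ 0.5652 -0.4002  0.0052]
coaster (0.4978058636188507, -0.21861833333969116) 0.04847870394587517 [ 0.49625672 -0.21830159  0.004782  ] 1133
jar ((0.5276080965995789, -0.0783025473356247), 0.02628660947084427) 0.0824803180119641
jar ((0.41445931792259216, -0.36419638991355896), 0.026951095089316368) 0.08138130226379536
white 506 [0.51800058 0.06485601 0.01331201] [0.57460566 0.12963729 0.05626754]
((0.5473752021789551, 0.09728296101093292), (0.052910879254341125, 0.05852355435490608), 11.67325210571289)
block ((0.6328645944595337, 0.17914526164531708), (0.2558239996433258, 0.32181116938591003), 12.27525520324707) 8622
ridge [-0.19483819  0.56449816] [0.54621632 0.09383087 0.05361724]
```

View pics/crop.png

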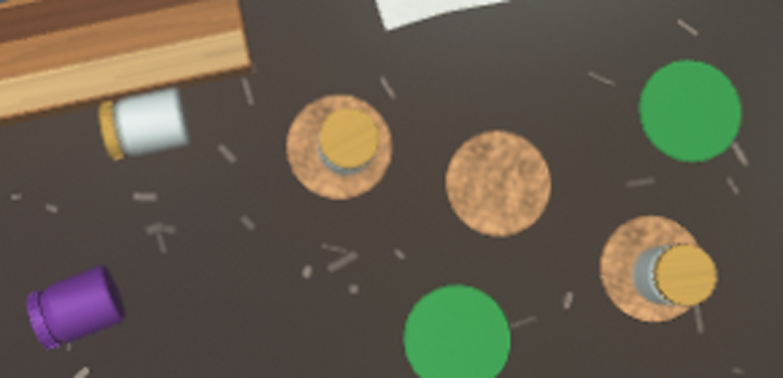

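The crop confirms it: the middle coaster (crop 498,183) is bare cork and the fallen jar (crop 150,122) touches the block.

Plan:
1. Pinch the jar end to end with the tool down and move it clear of the block.
2. Regrip it across its diameter with the tool tilted about 40° toward the lid.
3. Stand it up with the tool pointing outward and set it down.

```bash
cat >> h.py <<'E'
from scipy.spatial.transform import Rotation as R
def down(psi):
    c,s=np.cos(np.radians(psi)),np.sin(np.radians(psi));return np.array([[c,s,0],[s,-c,0],[0,0,-1]])
def go(pos,M):
    s=env.get_state();A=R.from_quat(np.roll(s["orientation"],-1)).as_matrix()
    print("xyz",np.round(1000*A.T@(np.array(pos)-s["tcp_pos"]),1),"turn",np.round(R.from_matrix(A.T@M).as_rotvec(),3))
E
python3 - <<'E'
from h import *
go([.545,.102,.16],down(191.7))
c=cv2.imread("pics/top0.png");P=np.load("top.npy");hsv=cv2.cvtColor(c,cv2.COLOR_BGR2HSV)
S=P[180:212,172:212].reshape(-1,3);h=hsv[180:212,172:212].reshape(-1,3);k=(S[:,2]>.03)&(S[:,2]<.06)
k&=(S[:,0]<.5645-.2*S[:,1]+.024)
u=np.array([-.203,.979]);S=S[k];t=S[:,:2]@u;n=S[:,:2]@[.979,.203]
print("axis extents",np.percentile(t,[0,1,3,10,90,97,99,100]).round(4),"n",np.percentile(n,[1,50,99]).round(4))
E
```

```text
xyz [ 536.9 -436.3   71.3] turn [ 0.000e+00 -2.000e-03 -2.909e+00]
axis extents [-0.0451 -0.0449 -0.0439 -0.0389  0.0177  0.0225  0.0243  0.0253] n [0.5281 0.5495 0.5761]
```

Request:
{"fn": "apply_moves", "kwargs": {"rows": [{"xyz":[30,-24,0],"turn":[0,0,-0.12],"grip":1},{"xyz":[60,-48,0],"turn":[0,0,-0.24],"grip":1},{"xyz":[90,-72,0],"turn":[0,0,-0.36],"grip":1},{"xyz":[120,-96,0],"turn":[0,0,-0.48],"grip":1},{"xyz":[150,-120,0],"turn":[0,0,-0.6],"grip":1},{"xyz":[180,-144,0],"turn":[0,0,-0.72],"grip":1},{"xyz":[210,-168,0],"turn":[0,0,-0.84],"grip":1},{"xyz":[240,-192,0],"turn":[0,0,-0.96],"grip":1},{"xyz":[270,-216,0],"turn":[0,0,-1.08],"grip":1},{"xyz":[300,-240,0],"turn":[0,0,-1.2],"grip":1},{"xyz":[330,-264,0],"turn":[0,0,-1.32],"grip":1},{"xyz":[360,-288,0],"turn":[0,0,-1.44],"grip":1}], "force": 20}}

```text
clock: 1.1
tcp_pos: [0.4478, -0.1059, 0.2311]
orientation: [-0.0, 0.589, 0.808, -0.0]
wrist_force: [1.2, 0.2, -1.0]
finger_gap: 0.0859
grip_force: 0.0
```

```bash
python3 -c "
from h import *
go([.543,.1026,.16],down(191.7));print(env.get_state()['joint_pos'])"
```

```text
xyz [169.2 154.5  71.1] turn [-0.    -0.    -1.463]
[-4.06782729e-01  9.14555996e-02 -2.32630438e-01  1.24686599e+00
 -9.06329613e-05  8.52200605e-01]
```

Request:
{"fn": "apply_moves", "kwargs": {"rows": [{"xyz":[15,13,0],"turn":[0,0,-0.12],"grip":1},{"xyz":[30,26,5],"turn":[0,0,-0.24],"grip":1},{"xyz":[45,40,10],"turn":[0,0,-0.36],"grip":1},{"xyz":[60,54,16],"turn":[0,0,-0.48],"grip":1},{"xyz":[75,68,22],"turn":[0,0,-0.6],"grip":1},{"xyz":[90,82,30],"turn":[0,0,-0.73],"grip":1},{"xyz":[105,96,38],"turn":[0,0,-0.85],"grip":1},{"xyz":[120,110,46],"turn":[0,0,-0.97],"grip":1},{"xyz":[135,122,54],"turn":[0,0,-1.1],"grip":1},{"xyz":[150,136,62],"turn":[0,0,-1.22],"grip":1},{"xyz":[160,146,68],"turn":[0,0,-1.34],"grip":1},{"xyz":[169,154,71],"turn":[0,0,-1.463],"grip":1}]}}

```text
clock: 2.1
tcp_pos: [0.5432, 0.1009, 0.1588]
orientation: [-0.001, -0.102, 0.995, 0.0]
wrist_force: [0.5, 0.7, -0.1]
finger_gap: 0.0852
grip_force: 0.0
```

```bash
python3 - <<'E'
from h import *
im=imaging.read_camera("wrist");P=cloud(im);np.save("w.npy",P);cv2.imwrite("pics/w1.png",im["color"])
s=env.get_state();print(s["tcp_pos"],s["joint_pos"])
k=(P[...,2]>.02)&(P[...,2]<.06)
S=P[k];n=S[:,:2]@[.979,.203]
J=S[(n>.515)&(n<.5826)&(S[:,1]>.03)&(S[:,1]<.17)]
t=J[:,:2]@[-.203,.979];print(len(J),np.percentile(t,[0,1,3,97,99,100]).round(4))
top=J[J[:,2]>.049];print(top.mean(0),np.polyfit(top[:,1],top[:,0],1))
E
```

```text
[0.54374273 0.10226215 0.15846789] [ 0.0401721   0.30452393 -0.14706248  1.12095539  0.00114004 -0.17166733]
6561 [-0.0765 -0.0454 -0.0433  0.038   0.048   0.0532]
[0.5431883  0.1015664  0.05191021] [-0.18256839  0.56173111]
```

View pics/w1.png

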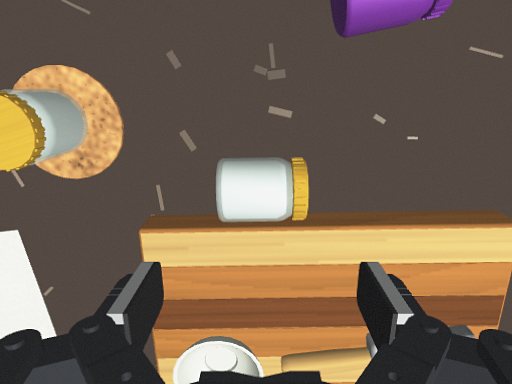

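Wrist view: the jar runs from its foot at (217,189) to the lid end at (309,189), just clear of the block edge at row 215. I'll measure those two ends.

```bash
python3 - <<'E'
from h import *
P=np.load("w.npy");c=cv2.imread("pics/w1.png")
u=np.array([-.2,.98])
for v in(178,188,198):
    r=[(x,(P[v,x,:2]@u).round(4),P[v,x].round(4)) for x in(215,217,219,221,303,305,307,309)]
    for a in r:print(v,*a)
J=P[160:212,222:300].reshape(-1,3)
top=J[J[:,2]>.049];print(top.mean(0),np.polyfit(top[:,1],top[:,0],1),np.nanmax(J[:,2]))
E=P[222:262,170:480].reshape(-1,3);E=E[(abs(E[:,2]-.042)<.002)]
n=E[:,:2]@[.979,.203];print("block edge n",np.percentile(n,[0,1,5]))
b=P[:,:,:2]
E
```

```text
178 215 -0.0505 [ 0.5508  0.0609 -0.0016]
178 217 -0.0422 [0.5361 0.0663 0.0483]
178 219 -0.0406 [0.5357 0.0679 0.0487]
178 221 -0.0392 [0.5355 0.0693 0.048 ]
178 303 0.0245 [0.5229 0.1317 0.0471]
178 305 0.0259 [0.5224 0.1331 0.0479]
178 307 0.0277 [0.5224 0.1348 0.0466]
178 309 0.0364 [ 5.329e-01  1.459e-01 -4.000e-04]
188 215 -0.0506 [5.598e-01 6.260e-02 1.000e-04]
188 217 -0.042 [0.5427 0.0679 0.0525]
188 219 -0.0405 [0.5424 0.0694 0.0524]
188 221 -0.0391 [0.5426 0.0708 0.051 ]
188 303 0.0243 [0.5297 0.1329 0.0512]
188 305 0.0257 [0.5292 0.1343 0.0516]
188 307 0.0273 [0.529  0.1358 0.0514]
188 309 0.0366 [0.5419 0.148  0.001 ]
198 215 -0.051 [ 5.696e-01  6.420e-02 -2.000e-04]
198 217 -0.0423 [0.5508 0.0692 0.0523]
198 219 -0.0407 [0.5503 0.0708 0.0529]
198 221 -0.039 [0.5496 0.0724 0.0539]
198 303 0.0243 [0.5368 0.1343 0.0537]
198 305 0.0259 [0.5367 0.136  0.053 ]
198 307 0.0278 [0.5371 0.138  0.0507]
198 309 0.0372 [5.516e-01 1.505e-01 2.000e-04]
[0.54216175 0.10086433 0.05211915] [-0.15368751  0.55766334] 0.05542158982963699
block edge n [0.57919874 0.58103307 0.5828207 ]
```

```bash
python3 -c "
from h import *
go([.542,.1035,.075],down(191.5));print(env.get_state()['tcp_pos'])"
```

```text
xyz [ 1.3  1.5 83.5] turn [ 0.001 -0.002  0.011]
[0.54374273 0.10226215 0.15846789]
```

Request:
{"fn": "apply_moves", "kwargs": {"rows": [{"xyz":[1,1,20],"turn":[0,0,0.01],"grip":1},{"xyz":[1,1.5,45],"turn":[0,0,0.01],"grip":1},{"xyz":[1,1.5,65],"turn":[0,0,0.01],"grip":1},{"xyz":[1,1.5,80],"turn":[0,0,0.01],"grip":1},{"xyz":[1,1.5,88],"turn":[0,0,0.01],"grip":1},{"xyz":[1,1.5,94],"turn":[0,0,0.01],"grip":1},{"xyz":[1,1.5,100],"turn":[0,0,0.01],"grip":1},{"xyz":[1,1.5,104],"turn":[0,0,0.01],"grip":1},{"xyz":[1,1.5,107],"turn":[0,0,0.01],"grip":1},{"xyz":[1,1.5,110],"turn":[0,0,0.01],"grip":1},{"xyz":[1,1.5,113],"turn":[0,0,0.01],"grip":1},{"xyz":[1,1.5,116],"turn":[0,0,0.01],"grip":1}]}}

```text
clock: 3.15
tcp_pos: [0.5427, 0.101, 0.0445]
orientation: [0.0, -0.094, 0.996, -0.0]
wrist_force: [0.1, 0.5, 0.2]
finger_gap: 0.0854
grip_force: 0.0
```

Request:
{"fn": "apply_moves", "kwargs": {"rows": [{"xyz":[0,0,4],"turn":[0,0,0],"grip":1},{"xyz":[0,0,8],"turn":[0,0,0],"grip":1},{"xyz":[0,0,12],"turn":[0,0,0],"grip":1},{"xyz":[0,0,16],"turn":[0,0,0],"grip":1},{"xyz":[0,0,20],"turn":[0,0,0],"grip":1},{"xyz":[0,0,24],"turn":[0,0,0],"grip":1},{"xyz":[0,0,28],"turn":[0,0,0],"grip":1},{"xyz":[0,0,31],"turn":[0,0,0],"grip":1},{"xyz":[0,0,34],"turn":[0,0,0],"grip":1},{"xyz":[0,0,37],"turn":[0,0,0],"grip":1},{"xyz":[0,0,38],"turn":[0,0,0],"grip":1},{"xyz":[0,0,38],"turn":[0,0,0],"grip":1}]}}

```text
clock: 4.15
tcp_pos: [0.5421, 0.101, 0.006]
orientation: [-0.0, -0.094, 0.996, -0.0]
wrist_force: [-0.7, -0.3, -0.3]
finger_gap: 0.0857
grip_force: 0.0
```

```bash
python3 - <<'E'
from h import *
im=imaging.read_camera("side");im2=imaging.read_camera("wrist")
a=cv2.resize(im["color"][180:300,160:320],(533,400));cv2.imwrite("pics/w2.png",np.hstack([a[:,:400],cv2.resize(im2["color"],(400,400))]))
s=env.get_state();print(s["tcp_pos"],s["wrist_force"])
E
```

```text
[0.54234664 0.10100141 0.00633505] [ 0.25352586 -0.00127006 -0.04839475]
```

View pics/w2.png

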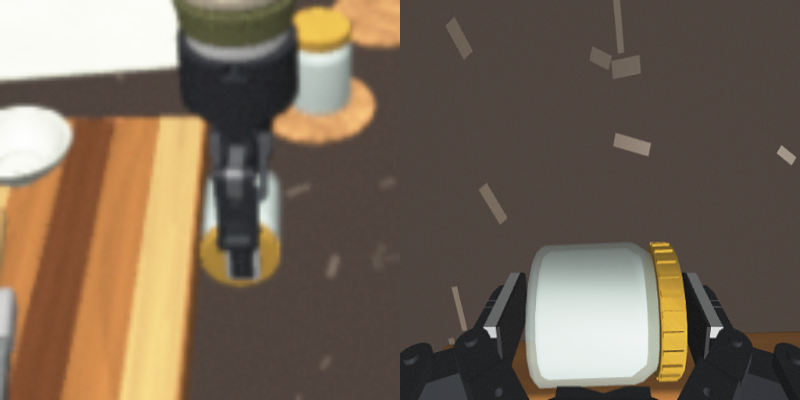

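Both fingers straddle the ends: foot at about (528,315) and lid at about (687,310) in the composite, with a gap on each side. I'll close lightly.

Request:
{"fn": "apply_moves", "kwargs": {"rows": [{"xyz":[0,-1,1],"turn":[0,0,0],"grip":0.95},{"xyz":[0,-1,1],"turn":[0,0,0],"grip":0.92},{"xyz":[0,-1,1],"turn":[0,0,0],"grip":0.9},{"xyz":[0,-1,1],"turn":[0,0,0],"grip":0.88},{"xyz":[0,-1,1],"turn":[0,0,0],"grip":0.86},{"xyz":[0,-1,1],"turn":[0,0,0],"grip":0.84},{"xyz":[0,-1,1],"turn":[0,0,0],"grip":0.82},{"xyz":[0,-1,1],"turn":[0,0,0],"grip":0.8},{"xyz":[0,-1,1],"turn":[0,0,0],"grip":0.8},{"xyz":[0,-1,1],"turn":[0,0,0],"grip":0.8}], "force": 20}}

```text
clock: 5.08
tcp_pos: [0.5427, 0.1004, 0.0057]
orientation: [0.0, -0.094, 0.996, 0.0]
wrist_force: [-1.2, 4.2, 5.2]
finger_gap: 0.0721
grip_force: 21.9
```

Request:
{"fn": "apply_moves", "kwargs": {"rows": [{"xyz":[0,0,-4],"turn":[0,0,0],"grip":0.8},{"xyz":[2,0,-10],"turn":[0,0,0],"grip":0.8},{"xyz":[10,-4,-15],"turn":[0,0,0],"grip":0.8},{"xyz":[24,-14,-15],"turn":[0,0,0],"grip":0.8},{"xyz":[40,-26,-15],"turn":[0,0,0],"grip":0.8},{"xyz":[56,-38,-15],"turn":[0,0,0],"grip":0.8},{"xyz":[70,-48,-15],"turn":[0,0,0],"grip":0.8},{"xyz":[78,-54,-13],"turn":[0,0,0],"grip":0.8},{"xyz":[80,-56,-9],"turn":[0,0,0],"grip":0.8},{"xyz":[80,-56,-5],"turn":[0,0,0],"grip":0.8},{"xyz":[80,-56,-2.5],"turn":[0,0,0],"grip":0.8},{"xyz":[80,-56,-1.5],"turn":[0,0,0],"grip":0.8}]}}

```text
clock: 6.08
tcp_pos: [0.4748, 0.0303, 0.0063]
orientation: [0.0, -0.094, 0.996, 0.0]
wrist_force: [0.4, -0.1, -2.5]
finger_gap: 0.0721
grip_force: 24.5
```

```bash
python3 -c "
from h import *
s=env.get_state();print(s['tcp_pos'],s['wrist_force'],s['finger_gap'],s['joint_pos'])"
```

```text
[0.47477768 0.03034052 0.00626231] [ 0.40082491 -0.08215739 -2.51113588] 0.07208961239180087 [-1.05197054e-01  3.20730028e-01 -5.53049709e-01  6.97012662e-01
  8.64006458e-05 -2.93765926e-01]
```

Request:
{"fn": "apply_moves", "kwargs": {"rows": [{"xyz":[0,0,0.5],"turn":[0,0,0],"grip":0.8},{"xyz":[0,0,0.9],"turn":[0,0,0],"grip":0.8},{"xyz":[0,0,0.9],"turn":[0,0,0],"grip":0.8},{"xyz":[0,0,0.9],"turn":[0,0,0],"grip":0.86},{"xyz":[0,0,0.9],"turn":[0,0,0],"grip":0.9},{"xyz":[0,0,0.9],"turn":[0,0,0],"grip":0.95},{"xyz":[0,0,0.9],"turn":[0,0,0],"grip":1},{"xyz":[0,0,0.9],"turn":[0,0,0],"grip":1},{"xyz":[0,0,0.9],"turn":[0,0,0],"grip":1}]}}

```text
clock: 6.83
tcp_pos: [0.4745, 0.03, 0.006]
orientation: [0.0, -0.094, 0.996, -0.0]
wrist_force: [0.0, 0.1, -0.6]
finger_gap: 0.0856
grip_force: 0.0
```

Request:
{"fn": "apply_moves", "kwargs": {"rows": [{"xyz":[0,0,-3],"turn":[0,0,0],"grip":1},{"xyz":[0,0,-8],"turn":[0,0,0],"grip":1},{"xyz":[0,0,-16],"turn":[0,0,0],"grip":1},{"xyz":[0,0,-26],"turn":[0,0,0],"grip":1},{"xyz":[0,0,-38],"turn":[0,0,0],"grip":1},{"xyz":[0,0,-54],"turn":[0,0,0],"grip":1},{"xyz":[0,0,-74],"turn":[0,0,0],"grip":1},{"xyz":[0,0,-94],"turn":[0,0,0],"grip":1},{"xyz":[0,0,-114],"turn":[0,0,0],"grip":1},{"xyz":[0,0,-130],"turn":[0,0,0],"grip":1},{"xyz":[0,0,-140],"turn":[0,0,0],"grip":1},{"xyz":[0,0,-140],"turn":[0,0,0],"grip":1}]}}

```text
clock: 7.83
tcp_pos: [0.476, 0.0299, 0.1486]
orientation: [0.002, -0.094, 0.996, -0.001]
wrist_force: [-0.6, 0.0, 0.7]
finger_gap: 0.0851
grip_force: 0.0
```

```bash
cat > m.py <<'E'
from h import *
im=imaging.read_camera("wrist");P=cloud(im)
s=env.get_state();print(s["tcp_pos"],s["joint_pos"])
k=(P[...,2]>.012)&(P[...,2]<.06)&(abs(P[...,0]-.475)<.06)&(abs(P[...,1]-.03)<.06)
S=P[k];top=S[S[:,2]>.048];pf=np.polyfit(top[:,1],top[:,0],1);print("ridge",pf,top.mean(0))
u=np.array([pf[0],1]);u/=np.linalg.norm(u);print("u",u)
t=S[:,:2]@u;q=top[:,:2]@u;print(np.percentile(q,[0,1,5,95,99,100]).round(4),top.mean(0)[:2]@[u[1],-u[0]])
cv2.imwrite("pics/w3.png",im["color"])
E
python3 m.py
```

```text
[0.4752633  0.02996094 0.14713755] [-1.05804958e-01  1.66194658e-01 -3.57720859e-01  1.04398046e+00
 -5.04886077e-05 -2.94022108e-01]
ridge [-0.15934102  0.47984408] [0.47516782 0.0293475  0.05153857]
u [-0.15735594  0.98754195]
[-0.0802 -0.0792 -0.0762 -0.0126 -0.0095 -0.008 ] 0.47386615740936894
```

View pics/w3.png

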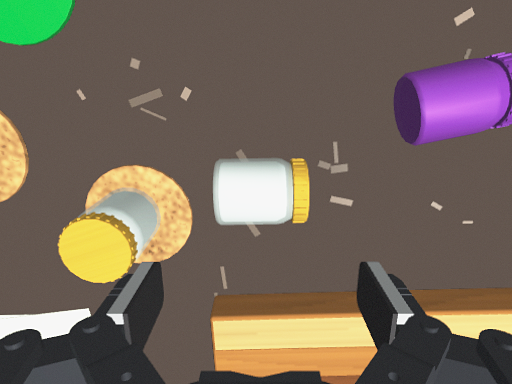

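The jar rests where I set it, with its foot at (215,190) and lid at (309,190), and there is free space around it. Next is the tilted diametral grasp.

```bash
cat >> h.py <<'E'
a=np.radians(40);u=np.array([-.187,.982,0]);Z=np.array([0,0,1.])
d=-np.sin(a)*u-np.cos(a)*Z; X=-np.cos(a)*u+np.sin(a)*Z; M=np.stack([X,np.cross(d,X),d],1)
G=np.array([.4745,.030,.027])-.004*u; T=G+.022*d
E
python3 -c "
from h import *
print(T,M)
go(T-.13*d,M);go(T-.08*d,M)"
```

```text
[0.47789243 0.01218522 0.01014702] [[ 1.43250311e-01 -9.82000000e-01  1.20201283e-01]
 [-7.52255643e-01 -1.87000000e-01 -6.31217433e-01]
 [ 6.42787610e-01 -1.38777878e-17 -7.66044443e-01]]
xyz [ 0.8 65.6 37.3] turn [ 0.544  0.548 -1.502]
xyz [ 1.  33.5 75.7] turn [ 0.544  0.548 -1.502]
```

Request:
{"fn": "apply_moves", "kwargs": {"rows": [{"xyz":[0,6,0],"turn":[0.04,0.04,-0.11],"grip":1},{"xyz":[0,12,2],"turn":[0.08,0.08,-0.22],"grip":1},{"xyz":[0,18,5],"turn":[0.12,0.12,-0.33],"grip":1},{"xyz":[0,24,8],"turn":[0.16,0.16,-0.44],"grip":1},{"xyz":[0,30,11],"turn":[0.2,0.2,-0.55],"grip":1},{"xyz":[0,36,15],"turn":[0.24,0.24,-0.66],"grip":1},{"xyz":[0,42,19],"turn":[0.28,0.28,-0.77],"grip":1},{"xyz":[0,48,23],"turn":[0.32,0.32,-0.88],"grip":1},{"xyz":[0,53,27],"turn":[0.36,0.36,-0.99],"grip":1},{"xyz":[0,58,31],"turn":[0.4,0.4,-1.1],"grip":1},{"xyz":[0,62,34],"turn":[0.44,0.44,-1.21],"grip":1},{"xyz":[0,65,37],"turn":[0.48,0.48,-1.32],"grip":1}]}}

```text
clock: 8.88
tcp_pos: [0.4615, 0.0942, 0.1073]
orientation: [-0.199, -0.67, 0.675, -0.238]
wrist_force: [-0.3, -0.2, -0.5]
finger_gap: 0.0851
grip_force: 0.0
```

```bash
python3 -c "
from h import *
print(env.get_state()['joint_pos'])
go(T-.13*d,M);go(T-.08*d,M)"
```

```text
[ 0.39141554  0.39414424 -0.31670747  1.07571344 -0.59807807 -1.10541656]
xyz [ 1.3 -0.9 -2. ] turn [ 0.066  0.064 -0.174]
xyz [ 4.2 -4.4 47.8] turn [ 0.066  0.064 -0.174]
```

Request:
{"fn": "apply_moves", "kwargs": {"rows": [{"xyz":[1,-1,0],"turn":[0.03,0.03,-0.09],"grip":1},{"xyz":[2,-2,10],"turn":[0.066,0.064,-0.174],"grip":1},{"xyz":[3,-3,25],"turn":[0.066,0.064,-0.174],"grip":1},{"xyz":[4,-4,40],"turn":[0.066,0.064,-0.174],"grip":1},{"xyz":[4,-4,48],"turn":[0.066,0.064,-0.174],"grip":1},{"xyz":[4,-4,48],"turn":[0.066,0.064,-0.174],"grip":1}]}}

```text
clock: 9.38
tcp_pos: [0.4663, 0.0612, 0.0702]
orientation: [0.219, 0.722, -0.602, 0.262]
wrist_force: [-1.0, 0.3, -0.2]
finger_gap: 0.0857
grip_force: 0.0
```

```bash
python3 - <<'E'
from h import *
go(T-.03*d,M);go(T,M)
im=imaging.read_camera("wrist");im2=imaging.read_camera("side")
cv2.imwrite("pics/w4.png",np.hstack([cv2.resize(im["color"],(400,300)),cv2.resize(im2["color"][130:310,180:420],(400,300))]))
E
```

```text
xyz [ 0.  -2.4 48.3] turn [ 0.004  0.002 -0.005]
xyz [ 0.1 -2.5 78.3] turn [ 0.004  0.002 -0.005]
```

View pics/w4.png

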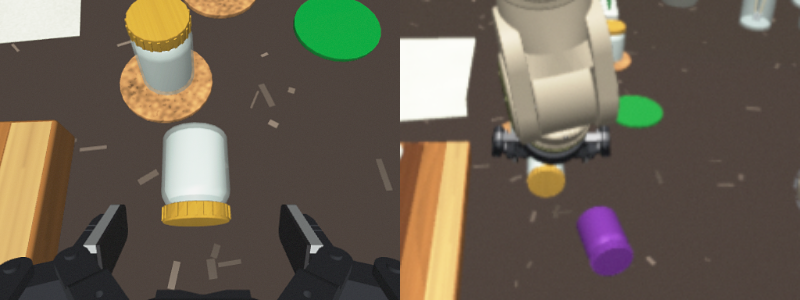

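The jar (column 196) sits between the fingers (inner edges at columns 127 and 280), about 2 mm left of their middle. That agrees with the computed correction, so I'll descend slowly.

Request:
{"fn": "apply_moves", "kwargs": {"rows": [{"xyz":[0,-1,10],"turn":[0,0,0],"grip":1},{"xyz":[0,-2.4,20],"turn":[0,0,0],"grip":1},{"xyz":[0,-2.4,28],"turn":[0,0,0],"grip":1},{"xyz":[0,-2.4,35],"turn":[0,0,0],"grip":1},{"xyz":[0,-2.4,42],"turn":[0,0,0],"grip":1},{"xyz":[0,-2.4,49],"turn":[0,0,0],"grip":1},{"xyz":[0,-2.4,55],"turn":[0,0,0],"grip":1},{"xyz":[0,-2.4,61],"turn":[0,0,0],"grip":1},{"xyz":[0,-2.4,67],"turn":[0,0,0],"grip":1},{"xyz":[0,-2.4,72],"turn":[0,0,0],"grip":1},{"xyz":[0,-2.4,76],"turn":[0,0,0],"grip":1},{"xyz":[0,-2.4,78],"turn":[0,0,0],"grip":1}]}}

```text
clock: 10.48
tcp_pos: [0.4801, 0.0134, 0.0123]
orientation: [0.217, 0.722, -0.602, 0.263]
wrist_force: [0.2, -0.3, 0.3]
finger_gap: 0.0853
grip_force: 0.0
```

```bash
python3 - <<'E'
from h import *
go(T,M);s=env.get_state();print(s["wrist_force"],s["tcp_pos"])
E
```

```text
xyz [-0.7  2.4  2.2] turn [ 0.     0.002 -0.007]
[ 0.22285801 -0.33061761  0.30572311] [0.48005401 0.0134311  0.01230609]
```

Request:
{"fn": "apply_moves", "kwargs": {"rows": [{"xyz":[0,1.5,1],"turn":[0,0,0],"grip":0.95},{"xyz":[0,1.5,1.5],"turn":[0,0,0],"grip":0.9},{"xyz":[0,1.5,1.5],"turn":[0,0,0],"grip":0.86},{"xyz":[0,1.5,1.5],"turn":[0,0,0],"grip":0.82},{"xyz":[0,1.5,1.5],"turn":[0,0,0],"grip":0.79},{"xyz":[0,1.5,1.5],"turn":[0,0,0],"grip":0.76},{"xyz":[0,1.5,1.5],"turn":[0,0,0],"grip":0.73},{"xyz":[0,1.5,1.5],"turn":[0,0,0],"grip":0.7},{"xyz":[0,1.5,1.5],"turn":[0,0,0],"grip":0.68},{"xyz":[0,1.5,1.5],"turn":[0,0,0],"grip":0.66},{"xyz":[0,1.5,1.5],"turn":[0,0,0],"grip":0.64},{"xyz":[0,1.5,1.5],"turn":[0,0,0],"grip":0.62}], "force": 20}}

```text
clock: 11.48
tcp_pos: [0.4789, 0.0127, 0.0117]
orientation: [0.216, 0.722, -0.602, 0.264]
wrist_force: [-1.5, 0.3, 2.0]
finger_gap: 0.0532
grip_force: 20.6
```

Request:
{"fn": "apply_moves", "kwargs": {"rows": [{"xyz":[0,0,0],"turn":[0,0,0],"grip":0.6},{"xyz":[0,0,0],"turn":[0,0,0],"grip":0.58},{"xyz":[0,0,0],"turn":[0,0,0],"grip":0.58},{"xyz":[0,0,0],"turn":[0,0,0],"grip":0.58}], "force": 25}}

```text
clock: 11.82
tcp_pos: [0.4789, 0.0127, 0.0118]
orientation: [0.216, 0.722, -0.602, 0.264]
wrist_force: [-2.1, 2.2, 3.8]
finger_gap: 0.0532
grip_force: 25.6
```

```bash
cat >> h.py <<'E'
hd=np.radians(-30);H=np.array([np.cos(hd),np.sin(hd),0])
df=-np.sin(a)*Z+np.cos(a)*H; Xf=-np.cos(a)*Z-np.sin(a)*H; Mf=np.stack([Xf,np.cross(df,Xf),df],1)
C=np.array([.497,-.2185])
def tcpf(foot_z,off=None):   # TCP for standing jar; jar centre in tool frame
    off=M.T@(np.array([.4745,.030,.027])-np.array([.4789,.0127,.0118])) if off is None else off
    return np.r_[C,foot_z+.036]-Mf@off
E
python3 - <<'E'
from h import *
print(np.linalg.norm(R.from_matrix(M.T@Mf).as_rotvec()))
go(np.array([.4789,.0127,.0118+.13]),M)
print(tcpf(.11));go(tcpf(.11),Mf)
E
```

```text
2.5438157780033794
xyz [ 83.4  -0.6 -99.8] turn [-0.     0.002 -0.007]
[ 0.50962074 -0.22704024  0.1281886 ]
xyz [259.9  12.9  65.4] turn [ 0.21  -0.782  2.404]
```

```bash
python3 - <<'E'
from h import *
rv=R.from_matrix(M.T@Mf).as_rotvec()
for s in np.linspace(0,1,7):
    A=M@R.from_rotvec(rv*s).as_matrix();print(s.round(2),A[:,2].round(2),A[:,0].round(2))
E
```

```text
0.0 [ 0.12 -0.63 -0.77] [ 0.14 -0.75  0.64]
0.17 [ 0.16 -0.52 -0.84] [-0.23 -0.84  0.48]
0.33 [ 0.24 -0.43 -0.87] [-0.56 -0.79  0.23]
0.5 [ 0.36 -0.35 -0.86] [-0.79 -0.61 -0.08]
0.67 [ 0.48 -0.32 -0.82] [-0.86 -0.33 -0.38]
0.83 [ 0.59 -0.33 -0.74] [-0.78 -0.   -0.62]
1.0 [ 0.66 -0.38 -0.64] [-0.56  0.32 -0.77]
```

Request:
{"fn": "apply_moves", "kwargs": {"rows": [{"xyz":[3,0,-4],"turn":[0,0,0],"grip":0.58},{"xyz":[8,0,-9],"turn":[0,0,0],"grip":0.58},{"xyz":[14,0,-17],"turn":[0,0,0],"grip":0.58},{"xyz":[22,0,-26],"turn":[0,0,0],"grip":0.58},{"xyz":[31,0,-37],"turn":[0,0,0],"grip":0.58},{"xyz":[41,0,-49],"turn":[0,0,0],"grip":0.58},{"xyz":[51,0,-61],"turn":[0,0,0],"grip":0.58},{"xyz":[61,0,-73],"turn":[0,0,0],"grip":0.58},{"xyz":[70,0,-84],"turn":[0,0,0],"grip":0.58},{"xyz":[78,0,-93],"turn":[0,0,0],"grip":0.58},{"xyz":[83,0,-99],"turn":[0,0,0],"grip":0.58},{"xyz":[83,0,-99],"turn":[0,0,0],"grip":0.58}]}}

```text
clock: 12.82
tcp_pos: [0.4793, 0.0124, 0.1425]
orientation: [0.215, 0.722, -0.602, 0.264]
wrist_force: [0.1, 0.0, -3.0]
finger_gap: 0.0532
grip_force: 27.0
```

```bash
python3 -c "
from h import *
print(env.get_state()['joint_pos']);go(tcpf(.11),Mf)"
```

```text
[ 0.26169708  0.26914995 -0.42667771  0.93332872 -0.69382113 -1.46786869]
xyz [175.9  13.7 165.4] turn [ 0.209 -0.779  2.402]
```

Request:
{"fn": "apply_moves", "kwargs": {"rows": [{"xyz":[8,0.6,7.5],"turn":[0.009,-0.035,0.109],"grip":0.58},{"xyz":[16,1.2,15],"turn":[0.019,-0.071,0.218],"grip":0.58},{"xyz":[24,1.9,22.5],"turn":[0.028,-0.106,0.328],"grip":0.58},{"xyz":[32,2.5,30],"turn":[0.038,-0.142,0.437],"grip":0.58},{"xyz":[40,3.1,37.5],"turn":[0.047,-0.177,0.546],"grip":0.58},{"xyz":[48,3.7,45],"turn":[0.057,-0.212,0.655],"grip":0.58},{"xyz":[56,4.4,52.5],"turn":[0.066,-0.248,0.764],"grip":0.58},{"xyz":[64,5,60],"turn":[0.076,-0.283,0.873],"grip":0.58},{"xyz":[72,5.6,67.5],"turn":[0.085,-0.319,0.983],"grip":0.58},{"xyz":[80,6.2,75],"turn":[0.095,-0.354,1.092],"grip":0.58},{"xyz":[88,6.9,82.5],"turn":[0.104,-0.39,1.2],"grip":0.58},{"xyz":[96,7.5,90],"turn":[0.114,-0.425,1.31],"grip":0.58}]}}

```text
clock: 13.82
tcp_pos: [0.4938, -0.1187, 0.1322]
orientation: [0.149, -0.254, 0.929, -0.223]
wrist_force: [-0.1, 0.4, -3.1]
finger_gap: 0.0532
grip_force: 27.0
```

```bash
python3 -c "
from h import *
print(env.get_state()['joint_pos']);go(tcpf(.11),Mf)"
```

```text
[-0.25837239 -0.07011921 -0.81770558  0.32715652 -0.23061781 -0.85000678]
xyz [ 45.8 -88.1  46.4] turn [ 0.095 -0.358  1.089]
```

Request:
{"fn": "apply_moves", "kwargs": {"rows": [{"xyz":[5,-9,4.6],"turn":[0.01,-0.036,0.109],"grip":0.58},{"xyz":[9,-18,9],"turn":[0.019,-0.072,0.218],"grip":0.58},{"xyz":[14,-26,14],"turn":[0.028,-0.107,0.327],"grip":0.58},{"xyz":[18,-35,18.5],"turn":[0.038,-0.143,0.436],"grip":0.58},{"xyz":[23,-44,23],"turn":[0.047,-0.179,0.545],"grip":0.58},{"xyz":[27.5,-53,28],"turn":[0.057,-0.215,0.653],"grip":0.58},{"xyz":[32,-62,32.5],"turn":[0.066,-0.25,0.762],"grip":0.58},{"xyz":[36.5,-70,37],"turn":[0.076,-0.286,0.871],"grip":0.58},{"xyz":[41,-79,42],"turn":[0.085,-0.322,0.98],"grip":0.58},{"xyz":[46,-88,46],"turn":[0.095,-0.358,1.089],"grip":0.58},{"xyz":[46,-88,46],"turn":[0.095,-0.358,1.089],"grip":0.58},{"xyz":[46,-88,46],"turn":[0.095,-0.358,1.089],"grip":0.58}]}}

```text
clock: 14.82
tcp_pos: [0.5318, -0.2345, 0.1474]
orientation: [0.391, 0.234, 0.884, -0.107]
wrist_force: [0.8, -0.7, -2.9]
finger_gap: 0.0533
grip_force: 27.1
```

```bash
python3 - <<'E'
from h import *
s=env.get_state();print(s['joint_pos'],s['tcp_pos']);go(tcpf(.11),Mf)
ims=[]
for n in("side","top","wrist"):
    im=imaging.read_camera(n);np.savez(n+"5.npz",P=cloud(im),c=im["color"]);ims.append(im["color"])
cv2.imwrite("pics/w5.png",np.hstack([cv2.resize(ims[0][90:240,200:350],(400,400)),cv2.resize(ims[2],(400,400))]))
E
```

```text
[-0.57003956 -0.05427392 -1.02759085 -0.23600345  0.03197225 -0.0372555 ] [ 0.53181117 -0.23447964  0.14744528]
xyz [29.7 -4.5 -4. ] turn [-0.002 -0.039  0.006]
```

View pics/w5.png

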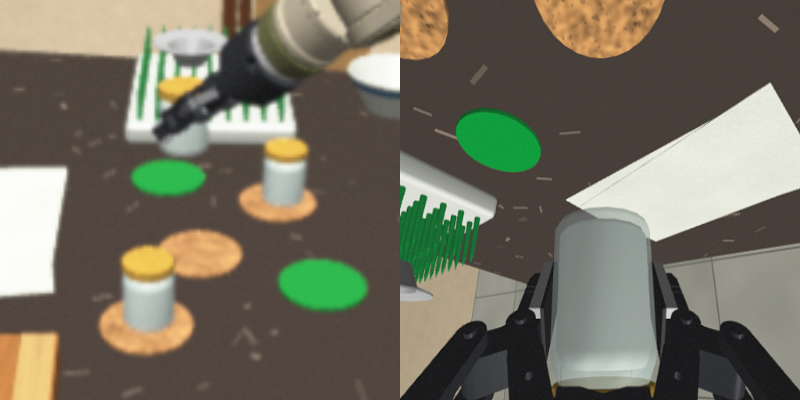

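The side view shows the jar upright, lid up, in the fingers, and the wrist view shows it straight between the pads. Joint 3 is at its limit with this heading, so I'll yaw the tool about the vertical to bring the wrist farther out.

```bash
sed -i 's/radians(-30)/radians(30)/' h.py; python3 -c "
from h import *
print(tcpf(.1));go(tcpf(.1),Mf)"
```

```text
[ 0.51070644 -0.21184024  0.1181886 ]
xyz [42.   8.5 -1.9] turn [-0.79  -0.037 -0.682]
```

Request:
{"fn": "apply_moves", "kwargs": {"rows": [{"xyz":[0,0,0],"turn":[-0.09,0,-0.075],"grip":0.58},{"xyz":[0,0,0],"turn":[-0.18,0,-0.15],"grip":0.58},{"xyz":[0,0,0],"turn":[-0.26,0,-0.225],"grip":0.58},{"xyz":[0,0,0],"turn":[-0.35,0,-0.3],"grip":0.58},{"xyz":[0,0,0],"turn":[-0.44,0,-0.375],"grip":0.58},{"xyz":[0,0,0],"turn":[-0.53,0,-0.45],"grip":0.58},{"xyz":[0,0,0],"turn":[-0.62,-0.01,-0.53],"grip":0.58},{"xyz":[0,0,0],"turn":[-0.7,-0.02,-0.6],"grip":0.58},{"xyz":[0,0,0],"turn":[-0.79,-0.03,-0.68],"grip":0.58},{"xyz":[0,0,0],"turn":[-0.79,-0.03,-0.68],"grip":0.58},{"xyz":[0,0,0],"turn":[-0.79,-0.03,-0.68],"grip":0.58},{"xyz":[0,0,0],"turn":[-0.79,-0.03,-0.68],"grip":0.58}]}}

```text
clock: 15.97
tcp_pos: [0.533, -0.2343, 0.1486]
orientation: [0.406, -0.232, 0.877, 0.109]
wrist_force: [-0.5, 0.1, -4.3]
finger_gap: 0.0531
grip_force: 27.6
```

```bash
python3 -c "
from h import *
print(env.get_state()['joint_pos']);go(tcpf(.06),Mf)"
```

```text
[-0.97260751  0.2643848  -0.52411278  0.69205243  0.86525826 -1.44887497]
xyz [59.2 30.4 39.2] turn [-0.002 -0.004 -0.005]
```

Request:
{"fn": "apply_moves", "kwargs": {"rows": [{"xyz":[8,4,5],"turn":[0,0,0],"grip":0.58},{"xyz":[16,8,10],"turn":[0,0,0],"grip":0.58},{"xyz":[24,12,16],"turn":[0,0,0],"grip":0.58},{"xyz":[32,16,21],"turn":[0,0,0],"grip":0.58},{"xyz":[40,21,26],"turn":[0,0,0],"grip":0.58},{"xyz":[48,25,31],"turn":[0,0,0],"grip":0.58},{"xyz":[54,28,35],"turn":[0,0,0],"grip":0.58},{"xyz":[59,30,39],"turn":[0,-0.003,-0.005],"grip":0.58},{"xyz":[59,30,39],"turn":[0,-0.003,-0.005],"grip":0.58},{"xyz":[59,30,39],"turn":[0,-0.003,-0.005],"grip":0.58}]}}

```text
clock: 16.8
tcp_pos: [0.5107, -0.2124, 0.0788]
orientation: [0.408, -0.235, 0.875, 0.109]
wrist_force: [-0.1, -0.4, -3.0]
finger_gap: 0.0534
grip_force: 27.5
```

```bash
python3 - <<'E'
from h import *
s=env.get_state();print(s['joint_pos'],s['tcp_pos']);go(tcpf(.06),Mf)
ims=[]
for n in("side","top","wrist"):
    im=imaging.read_camera(n);P=cloud(im);np.savez(n+"6.npz",P=P,c=im["color"]);ims.append(im["color"])
    k=(abs(P[...,0]-C[0])<.06)&(abs(P[...,1]-C[1])<.06)&(P[...,2]>.03)
    h=cv2.cvtColor(im["color"],cv2.COLOR_BGR2HSV);l=k&(h[...,0]>15)&(h[...,0]<30)&(h[...,1]>140)&(h[...,2]>90)
    w=k&(h[...,1]<60)&(h[...,2]>110)
    for nm,m in(("lid",l),("glass",w)):
        if m.sum()>10:print(n,nm,m.sum(),P[m].min(0).round(4),P[m].max(0).round(4),np.median(P[m],0).round(4))
cv2.imwrite("pics/w6.png",np.hstack([cv2.resize(ims[0][110:230,220:340],(400,400)),cv2.resize(ims[1][160:280,265:385],(400,400))]))
E
```

```text
[-0.98812546  0.32373069 -0.67023369  0.506335    0.8707548  -1.47936689] [ 0.51074109 -0.21239049  0.07877404]
xyz [0.3 0.5 0.6] turn [-0.     0.     0.001]
side lid 149 [ 0.4707 -0.274   0.1193] [ 0.5201 -0.1905  0.1336] [ 0.4946 -0.2148  0.1313]
side glass 276 [ 0.4453 -0.2704  0.0619] [ 0.5224 -0.1806  0.1916] [ 0.4957 -0.196   0.098 ]
top lid 402 [ 0.4741 -0.2449  0.128 ] [ 0.5222 -0.197   0.137 ] [ 0.4977 -0.2205  0.1329]
top glass 115 [ 0.4702 -0.255   0.0754] [ 0.5273 -0.1846  0.1318] [ 0.4897 -0.1961  0.1107]
wrist lid 70 [ 0.4473 -0.2469  0.0917] [ 0.5009 -0.1907  0.1244] [ 0.4754 -0.2107  0.1228]
wrist glass 18951 [ 0.4375 -0.2739  0.062 ] [ 0.5142 -0.182   0.1237] [ 0.4744 -0.2334  0.0976]
```

View pics/w6.png

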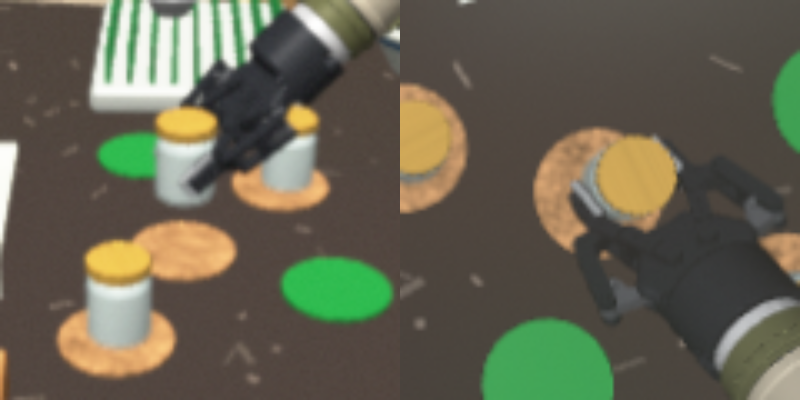

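The jar hangs upright over the coaster, with its lid centre measured at (0.498, -0.2205, 0.133), which matches the target. I'll check the lid plane's tilt, then lower.

```bash
python3 - <<'E'
from h import *
f=np.load("top6.npz");P=f["P"];c=f["c"];h=cv2.cvtColor(c,cv2.COLOR_BGR2HSV)
k=(abs(P[...,0]-.498)<.021)&(abs(P[...,1]+.2205)<.021)&(P[...,2]>.126)&(h[...,1]>120)
S=P[k];A=np.c_[S[:,:2]-S[:,:2].mean(0),np.ones(len(S))];print(len(S),np.linalg.lstsq(A,S[:,2],rcond=None)[0])
# reference: standing jar b lid same fit
k=(abs(P[...,0]-.5276)<.021)&(abs(P[...,1]+.0783)<.021)&(P[...,2]>.07)
S=P[k];A=np.c_[S[:,:2]-S[:,:2].mean(0),np.ones(len(S))];print(len(S),np.linalg.lstsq(A,S[:,2],rcond=None)[0])
print(Mf.T@Z)
E
```

```text
347 [-0.00360586 -0.02525528  0.1328547 ]
313 [0.00965465 0.00512347 0.07656107]
[-7.66044443e-01  2.77555756e-17 -6.42787610e-01]
```

Request:
{"fn": "apply_moves", "kwargs": {"rows": [{"xyz":[3.8,0,3.2],"turn":[0,0,0],"grip":0.58},{"xyz":[9.2,0,7.7],"turn":[0,0,0],"grip":0.58},{"xyz":[14.6,0,12.2],"turn":[0,0,0],"grip":0.58},{"xyz":[19.2,0,16.1],"turn":[0,0,0],"grip":0.58},{"xyz":[23.7,0,19.9],"turn":[0,0,0],"grip":0.58},{"xyz":[27.6,0,23.1],"turn":[0,0,0],"grip":0.58},{"xyz":[30.6,0,25.7],"turn":[0,0,0],"grip":0.58},{"xyz":[33.7,0,28.3],"turn":[0,0,0],"grip":0.58},{"xyz":[36,0,30.2],"turn":[0,0,0],"grip":0.58},{"xyz":[38.3,0,32.1],"turn":[0,0,0],"grip":0.58},{"xyz":[39.1,0,32.8],"turn":[0,0,0],"grip":0.58},{"xyz":[39.1,0,32.8],"turn":[0,0,0],"grip":0.58}]}}

```text
clock: 17.95
tcp_pos: [0.5108, -0.2125, 0.0278]
orientation: [0.408, -0.235, 0.875, 0.109]
wrist_force: [0.3, -0.8, -2.9]
finger_gap: 0.0534
grip_force: 27.5
```

Request:
{"fn": "apply_moves", "kwargs": {"rows": [{"xyz":[0.4,0,0.3],"turn":[0,0,0],"grip":0.58},{"xyz":[0.8,0,0.6],"turn":[0,0,0],"grip":0.58},{"xyz":[1.1,0,1],"turn":[0,0,0],"grip":0.58},{"xyz":[1.5,0,1.3],"turn":[0,0,0],"grip":0.58},{"xyz":[1.5,0,1.3],"turn":[0,0,0],"grip":0.58}]}}

```text
clock: 18.37
tcp_pos: [0.5109, -0.2126, 0.0261]
orientation: [0.408, -0.235, 0.875, 0.109]
wrist_force: [0.8, -0.9, -2.6]
finger_gap: 0.0538
grip_force: 27.5
```

Request:
{"fn": "apply_moves", "kwargs": {"rows": [{"xyz":[0.4,0,0.3],"turn":[0,0,0],"grip":0.58},{"xyz":[0.8,0,0.6],"turn":[0,0,0],"grip":0.58},{"xyz":[1.1,0,1],"turn":[0,0,0],"grip":0.58},{"xyz":[1.1,0,1],"turn":[0,0,0],"grip":0.58}]}}

```text
clock: 18.7
tcp_pos: [0.5109, -0.2125, 0.0245]
orientation: [0.408, -0.235, 0.875, 0.109]
wrist_force: [-0.1, 0.0, -3.4]
finger_gap: 0.0532
grip_force: 27.5
```

Request:
{"fn": "apply_moves", "kwargs": {"rows": [{"xyz":[0.4,0,0.3],"turn":[0,0,0],"grip":0.58},{"xyz":[0.8,0,0.6],"turn":[0,0,0],"grip":0.58},{"xyz":[0.8,0,0.6],"turn":[0,0,0],"grip":0.58},{"xyz":[0.8,0,0.6],"turn":[0,0,0],"grip":0.58}]}}

```text
clock: 19.03
tcp_pos: [0.5109, -0.2126, 0.0235]
orientation: [0.408, -0.235, 0.875, 0.109]
wrist_force: [0.4, 0.7, -2.6]
finger_gap: 0.0533
grip_force: 27.5
```

Request:
{"fn": "apply_moves", "kwargs": {"rows": [{"xyz":[0.4,0,0.3],"turn":[0,0,0],"grip":0.58},{"xyz":[0.6,0,0.5],"turn":[0,0,0],"grip":0.58},{"xyz":[0.6,0,0.5],"turn":[0,0,0],"grip":0.58},{"xyz":[0.6,0,0.5],"turn":[0,0,0],"grip":0.58}]}}

```text
clock: 19.37
tcp_pos: [0.5111, -0.2126, 0.0233]
orientation: [0.409, -0.235, 0.875, 0.109]
wrist_force: [-2.2, -0.8, 3.0]
finger_gap: 0.053
grip_force: 27.8
```

Foot contact on the cork: the vertical force went from -2.6 to +3.0 N. I'll release gently.

Request:
{"fn": "apply_moves", "kwargs": {"rows": [{"xyz":[0,0,0],"turn":[0,0,0],"grip":0.64},{"xyz":[0,0,0],"turn":[0,0,0],"grip":0.67},{"xyz":[0,0,0],"turn":[0,0,0],"grip":0.72},{"xyz":[0,0,0],"turn":[0,0,0],"grip":0.8},{"xyz":[0,0,0],"turn":[0,0,0],"grip":0.9},{"xyz":[0,0,0],"turn":[0,0,0],"grip":1},{"xyz":[0,0,0],"turn":[0,0,0],"grip":1},{"xyz":[0,0,0],"turn":[0,0,0],"grip":1},{"xyz":[0,0,0],"turn":[0,0,0],"grip":1}]}}

```text
clock: 20.12
tcp_pos: [0.5109, -0.2126, 0.0228]
orientation: [0.408, -0.235, 0.875, 0.109]
wrist_force: [-0.7, -0.5, -0.5]
finger_gap: 0.0856
grip_force: 0.0
```

```bash
python3 - <<'E'
from h import *
s=env.get_state();print(s["wrist_force"],s["finger_gap"])
im=imaging.read_camera("top");P=cloud(im);h=cv2.cvtColor(im["color"],cv2.COLOR_BGR2HSV)
k=(abs(P[...,0]-.498)<.05)&(abs(P[...,1]+.22)<.05)&(P[...,2]>.068)&(P[...,2]<.09)&(h[...,1]>140)&(h[...,0]>15)&(h[...,0]<30)
S=P[k];print(S.min(0),S.max(0))
w=imaging.read_camera("wrist")["color"];sd=imaging.read_camera("side")["color"]
cv2.imwrite("pics/w7.png",np.hstack([cv2.resize(sd[110:230,220:340],(400,400)),cv2.resize(w,(400,400))]))
E
```

```text
[-0.7340633 -0.4703437 -0.5064647] 0.08558450559337989
[ 0.47358965 -0.24456919  0.07054543] [ 0.51998152 -0.19801984  0.08178343]
```

View pics/w7.png

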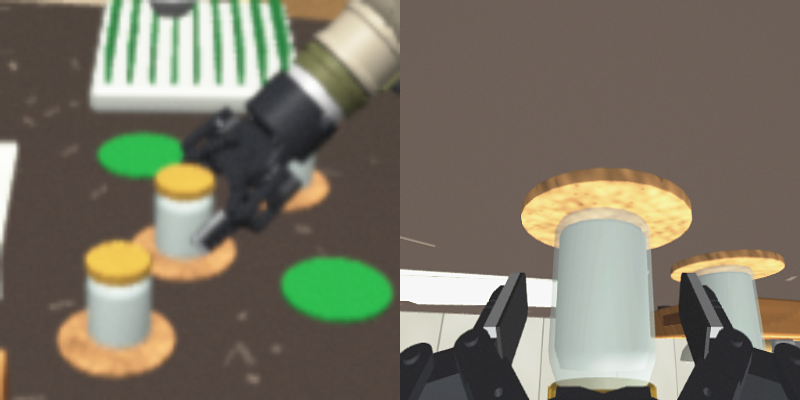

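The jar stands upright near the centre of the cork, its lid centred at (0.497, -0.221), and both pads are clear of it. I'll back off along the tool axis.

Request:
{"fn": "apply_moves", "kwargs": {"rows": [{"xyz":[0,0,-4],"turn":[0,0,0],"grip":1},{"xyz":[0,0,-9],"turn":[0,0,0],"grip":1},{"xyz":[0,0,-16],"turn":[0,0,0],"grip":1},{"xyz":[0,0,-24],"turn":[0,0,0],"grip":1},{"xyz":[0,0,-34],"turn":[0,0,0],"grip":1},{"xyz":[0,0,-45],"turn":[0,0,0],"grip":1},{"xyz":[0,0,-57],"turn":[0,0,0],"grip":1},{"xyz":[0,0,-70],"turn":[0,0,0],"grip":1},{"xyz":[0,0,-84],"turn":[0,0,0],"grip":1},{"xyz":[0,0,-98],"turn":[0,0,0],"grip":1},{"xyz":[0,0,-108],"turn":[0,0,0],"grip":1},{"xyz":[0,0,-110],"turn":[0,0,0],"grip":1}]}}

```text
clock: 21.27
tcp_pos: [0.4374, -0.2564, 0.0948]
orientation: [0.409, -0.235, 0.875, 0.108]
wrist_force: [0.5, -0.8, 0.5]
finger_gap: 0.0852
grip_force: 0.0
```

```bash
python3 - <<'E'
from h import *
s=env.get_state();print(s["tcp_pos"],s["wrist_force"])
im=imaging.read_camera("top");P=cloud(im)
for c0 in((.497,-.221),(.5276,-.0783),(.4145,-.3642)):
    k=(abs(P[...,0]-c0[0])<.035)&(abs(P[...,1]-c0[1])<.035)&(P[...,2]>.07)&(P[...,2]<.086)
    S=P[k];print(len(S),S.min(0).round(3),S.max(0).round(3),np.median(S,0).round(4))
cv2.imwrite("pics/w8.png",im["color"])
E
```

```text
[ 0.43740044 -0.25635422  0.09478371] [ 0.47928262 -0.78776824  0.49216127]
402 [ 0.472 -0.247  0.07 ] [ 0.522 -0.194  0.081] [ 0.4964 -0.2195  0.0766]
384 [ 0.502 -0.102  0.072] [ 0.553 -0.054  0.08 ] [ 0.5271 -0.078   0.0765]
129 [ 0.391 -0.388  0.073] [ 0.441 -0.347  0.081] [ 0.409  -0.3609  0.077 ]
```

View pics/w8.png

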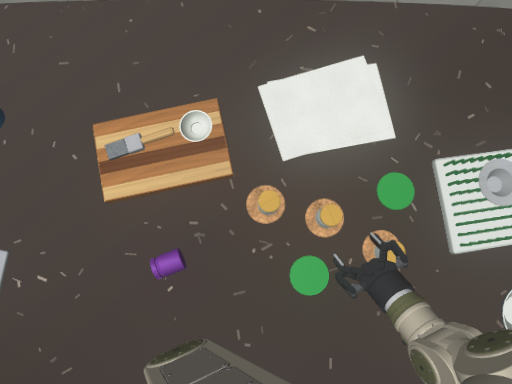

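The top view shows the jar upright on the middle coaster at (330,215), with the other jars, brush and dish unmoved. One finger hovers near jar_c, so I'll lift clear before handing in.

Request:
{"fn": "apply_moves", "kwargs": {"rows": [{"xyz":[-8,0,-6.5],"turn":[0,0,0],"grip":1},{"xyz":[-20,0,-17],"turn":[0,0,0],"grip":1},{"xyz":[-34,0,-28],"turn":[0,0,0],"grip":1},{"xyz":[-46,0,-38],"turn":[0,0,0],"grip":1},{"xyz":[-46,0,-38],"turn":[0,0,0],"grip":1},{"xyz":[-46,0,-38],"turn":[0,0,0],"grip":1}]}}

```text
clock: 21.82
tcp_pos: [0.4385, -0.2545, 0.1534]
orientation: [0.408, -0.235, 0.875, 0.108]
wrist_force: [-0.5, -0.7, -0.8]
finger_gap: 0.0858
grip_force: 0.0
```

```bash
python3 - <<'E'
from h import *
im=imaging.read_camera("top");P=cloud(im)
for c0 in((.497,-.221),(.4145,-.3642)):
    k=(abs(P[...,0]-c0[0])<.035)&(abs(P[...,1]-c0[1])<.035)&(P[...,2]>.07)&(P[...,2]<.086)
    S=P[k];print(len(S),np.median(S,0).round(4))
print(ticket.hand_in())
E
```

```text
398 [ 0.4965 -0.22    0.0767]
137 [ 0.4112 -0.3689  0.077 ]
the job is handed in; nothing more can be done
None
```

The fallen jar now stands upright, lid up, within about 2 mm of the centre of the empty cork coaster; its foot was on the cork before I let go, nothing else was moved, and the job is handed in at about 22 s.

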